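Air one test slat, read the other

TASK

A short test slat lies across the long one: lay it on the slat tower as the missing second slat of the top layer, flat, parallel to the single slat up there and crosswise on the layer below. Then pass the long slat end first through the reader's window until its front end is beneath the read head, and finish while still holding it there, lined up straight with the window not leaning hard on the reader, with the gripper itself clear of it. Do not disturb the tower or knock the jar, flask and beaker.

Things in the scene. Friction and masses are not known exactly. Their poses are not given: they have to be found in the camera images.
- short_slat: plain wooden slat 120 x 20 x 12 mm (along its own x, y, z); origin at the centre of its underside. At the start it lies roughly at right angles across the long slat, near its middle, its underside 16 mm above the worktop. About 20 g.
- long_slat: plain wooden slat 200 x 22 x 16 mm (along its own x, y, z), flat on the worktop; origin at the centre of its underside, so its ends are 100 mm from it along x and its middle line is 8 mm above it. Both ends are alike; either may go in first. About 50 g; a grip of 30 N near its middle holds it well.
- reader: fixed open-topped white housing, aluminium front plate (100 wide, 95 high, 5 mm thick) facing the robot. Origin on the worktop below the middle of the plate's outer face; x into the reader, y left, z up. A dark read head bridges it 40 to 70 mm behind that face, 78.5 to 100 mm above the worktop. Behind the window it is open right through to its back end, 110 mm behind the face.
- reader_window (a point): centre of the reader's window, in the plane of the front plate's outer face, 60 mm above the worktop; axes as the reader's. The window is 26 mm wide and 20 mm high: 2 mm clearance on every side of the long slat. Steel lips all round it stand 12 mm out of the plate towards the robot and flare by 5 mm, to a mouth 36 mm wide and 30 mm high.
- tower_top: single slat of the tower's third, top layer: wooden slat 120 x 20 x 12 mm (along its own x, y, z); origin at the centre of its underside. Its underside is 24 mm above the worktop. The missing slat's place is parallel to it, 80 mm from it along its own +y at the same height, resting on tower_3 and tower_4.
- tower_1: bottom layer of the tower, under tower_top and parallel to it: wooden slat 120 x 20 x 12 mm (along its own x, y, z); origin at the centre of its underside. Loose, as all the tower's slats.
- tower_2: bottom layer of the tower, 80 mm from tower_1 along its +y and parallel: wooden slat 120 x 20 x 12 mm (along its own x, y, z); origin at the centre of its underside. 
- tower_3: second layer of the tower, crosswise on the bottom layer, underside at 12 mm: wooden slat 120 x 20 x 12 mm (along its own x, y, z); origin at the centre of its underside. 
- tower_4: second layer of the tower, 80 mm from tower_3 and parallel to it, underside at 12 mm: wooden slat 120 x 20 x 12 mm (along its own x, y, z); origin at the centre of its underside. 
- jar_yellow: bystander: small sample jar with a screw cap, 41 mm across, 66 mm high; origin at the centre of its underside.
- flask: bystander: conical glass flask, 66 mm across, 112 mm high; origin at the centre of its underside.
- beaker: bystander: small beaker, about 50 mm across, 51 mm high; origin at the centre of its underside.
Mind the look-alikes: they are no part of the job. What is shaped like the long_slat but purple is not meant.

How it is judged:
By the outcome, as a careful person would: the job done as asked, in the order asked, and still so for the second after the job is handed in, while the arm keeps its last pose, push and grip.
It also fails if it takes over 69 s, if anything falls off the work surface, if the arm or the gripper's body presses on something with over 40 N, if the wrist force passes 120 N, or if a joint passes its speed limit or range.

ROBOT

A 7-joint arm with a two-finger parallel gripper is mounted at the origin on a cart in front of the work surface, level with it; the furniture and walls round the work are solid. World frame = base frame: x ahead of the robot, y to its left, z up, the work surface at z = 0. Lengths are in m, angles in rad, forces in N, time in s.
With the tool pointing down it reaches from about 0.425 to 0.875 m from the base axis. Payload 9.9 kg.
Tool frame: the origin (TCP) lies midway between the tips of the shut fingers; the grasp point (between the pads) lies 19 mm behind it; z points along the fingers, y is the line along which they close (so a half turn about z gives the same grasp; the last joint's range is limited). The gripper opens to 85 mm and grips with 20 to 120 N. Pads are 22 mm wide; open, the fingers measure 114 mm over their backs; the gripper's body (76 mm by 85 mm) begins 54 mm behind the grasp point. The pads swing forward as they close: fully open they stand 13 mm farther back than shut.
Start: joints at [1.14, 0.576, 0.025, 1.437, -0.015, 1.129, -0.057], TCP at [0.229, -0.635, 0.231] pointing down, gripper open.
Joint ranges: [-2.76, 2.76], [-0.34, 2.15], [-1.52, 1.57], [0.19, 2.46], [-1.09, 4.23], [0.17, 1.99], [-2.82, 2.82]. Speed limits (rad/s): [2.22, 2.22, 3.01, 3.01, 3.14, 3.14, 3.14].

INTERFACE

Orientations are given as a unit quaternion [x, y, z, w].
In Python, from plant import status, camera, robot gives the robot as it stands.
- The arm moves only by the tool apply_moves, never from a script. Its argument "commands" is a list of rows, each an object with "offset": the shift along the world's x, y, z as a fraction of full scale, a list of three; "rot": the turn, a rotation vector about the world's x, y, z as a fraction of full scale, a list of three; "claw": the closure, from -1 (fully open) to 1 (shut). A call has 1 to 20 rows; each row is the pose to reach, as a shift and turn from the pose commanded when the call began; what a row does not reach only later rows make up. Full scale, the value 1, is 0.2 m for a shift and 60 degrees for a turn. A row lasts 1/8 s, in which the tool goes at most 62.5 mm and 10.7 degrees, less where a joint would pass 70% of its speed; a pose out of reach is approached as far as the arm can. A call with a number of a shift or a turn outside -1 to 1 is refused whole. A call with a gripper value outside its range is refused whole. The fingers move at their own pace and stop on an object; "grip_force" is the grip in N (left out, the last holds). Time passes only in rows, so rows that repeat a pose let the fingers close. It gives the time, the measured TCP pose, the force, the opening and the grip force at its end, in the units of the state.
- status.get_state(): the state, without advancing time (a new reading comes with each control period).
- camera(name): name is "side" or "top" or "wrist"; returns a dict with "pixels" (400x640x3 uint8, red, green, blue), "range_z" (400x640 float32, m along the optical axis (not along the pixel's ray), 0 where there is no reading), "vertical_fov" (degrees; the focal length in pixels is half the picture's height over the tangent of half this angle, whatever the lens; pixels are square), "cx", "cy" (the principal point, pixels), "dist" ([k1, k2, p1, p2, k3] as OpenCV has them; the pictures are not rectified), "world_from_camera" (4x4, takes a point from camera to world coordinates). Camera axes: x right, y down, z forward; pixel columns grow to the right and rows downward; lengths in m; the calibration is good to about 2 mm. A picture is of the moment at which its call begins.
- robot.close_job(): hands the job in; it is judged then, once.
The state is a dict: "t": time; "q": joint angles; "joint_vel": joint speeds; "effort": joint torques, N m; "tool_pos": TCP position; "tcp_rot": TCP orientation; "wrist_force": force on the tool from outside, world axes, zero at the start; "moment": the same for the moment, N m; "gripper_width": finger opening in m; "finger_force": force on a finger pad.
Only numpy, scipy, OpenCV 4.12 (cv2) and the standard library are available. Lean on these libraries where they do the work, as an engineer would, in place of code of your own. Each camera call takes 0.05 s, during which the arm holds its last target. There are 200 camera calls.

## Working session

There is one attempt and no reset: what is moved stays moved. The work goes in short steps, Python scripts to look and compute and a tool call to move; the robot and the scene stay as the last step left them, time stands still between calls to the robot, and variables do not carry over. Pictures are saved under pics/ and viewed, at most 13 in all, crops included, and the job is handed in when it is done.

Besides the shell and the picture viewer there is one more tool, called as name(argument=value, ...) on one line, values as JSON. apply_moves: Moves the arm, as the interface text tells. Shift numbers are shares of 0.2 m and turn numbers shares of 60 degrees, none past 1 either way. Its arguments: {"type":"object","properties":{"commands":{"type":"array"},"grip_force":{"type":"number"}},"required":["commands"]}

```bash
mkdir -p pics
cat > h.py <<'E'
import numpy as np, cv2, pickle
from plant import status, camera, robot
def grab(n,save=None):
    c=camera(n); 
    if save: pickle.dump(c,open(save+'.pkl','wb')); cv2.imwrite('pics/'+save+'.png',c['pixels'][:,:,::-1])
    return c
def load(s): return pickle.load(open(s+'.pkl','rb'))
def K(c):
    f=200/np.tan(np.radians(c['vertical_fov'])/2); return np.array([[f,0,c['cx']],[0,f,c['cy']],[0,0,1]])
def cloud(c):
    v,u=np.mgrid[:400,:640]; p=cv2.undistortPoints(np.stack([u,v],-1).reshape(-1,1,2).astype(np.float64),K(c),np.array(c['dist'])).reshape(400,640,2)
    z=c['range_z'].astype(float); P=np.dstack([p*z[...,None],z]); T=np.array(c['world_from_camera']); W=P@T[:3,:3].T+T[:3,3]; W[z<=0]=np.nan; return W
def ray(c,uv,h):
    p=cv2.undistortPoints(np.array(uv,float).reshape(-1,1,2),K(c),np.array(c['dist'])).reshape(-1,2); T=np.array(c['world_from_camera'])
    d=np.c_[p,np.ones(len(p))]@T[:3,:3].T; return T[:3,3]+d*((h-T[2,3])/d[:,2])[:,None]
E
python3 - <<'E'
from h import *
ims=[]
for n in ('side','top'):
    c=grab(n,n+'0'); ims.append(c['pixels'])
    print(n,c['vertical_fov'],np.round(c['world_from_camera'],3).tolist(),c['dist'])
print(status.get_state())
E
```

```text
side 51.08334350429941 [[-0.993, -0.045, 0.11, 0.429], [-0.119, 0.397, -0.91, 1.204], [-0.003, -0.917, -0.4, 0.563], [0.0, 0.0, 0.0, 1.0]] [-0.10604649  0.          0.          0.          0.        ]
top 46.16501591711907 [[-0.018, -0.977, 0.214, 0.291], [-1.0, 0.017, -0.008, 0.056], [0.005, -0.214, -0.977, 1.325], [0.0, 0.0, 0.0, 1.0]] [-0.00182438  0.          0.          0.          0.        ]
{'t': 0.1, 'q': array([ 1.14017784,  0.57644584,  0.02482985,  1.43784824, -0.01498972,
        1.12902253, -0.05649546]), 'joint_vel': array([-0.00031898, -0.00045625,  0.00067797, -0.00293318, -0.0005475 ,
        0.00011273,  0.00041749]), 'effort': array([ 6.92549467e-03, -7.67298102e+01,  2.25796580e+00, -2.86602437e+01,
        1.58155547e-02,  8.65121896e-03,  9.69599398e-06]), 'tool_pos': array([ 0.22930424, -0.6344037 ,  0.23052143]), 'tcp_rot': array([ 9.84997151e-01,  1.72568884e-01, -1.71465048e-04, -7.50475882e-04]), 'wrist_force': array([-0.14206262,  0.162263  , -0.17125162]), 'moment': array([ 0.02189129, -0.05439631,  0.03989797]), 'finger_force': 0.0, 'gripper_width': 0.085375750816529}
```

View pics/top0.png

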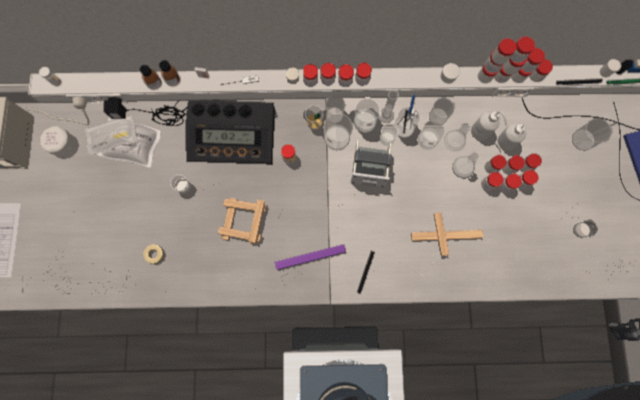

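View pics/side0.png

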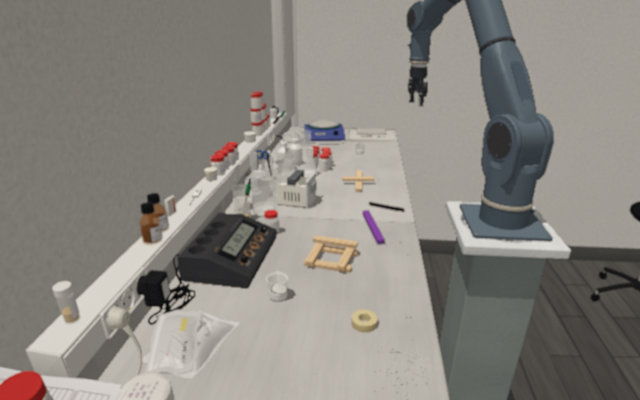

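The top view shows the cross of two wooden slats: the long one runs horizontally (412–482, 237) and the short one lies across it (443, 213–255). The tower is at (242,222) and the reader at (372,168). The purple look-alike is at (310,257). The wooden long slat with another slat across it is the one meant.

Run:
```python
from h import *
c=load('top0'); im=c['pixels'][:,:,::-1]; W=cloud(c)
def crop(u0,v0,w,h,s): return cv2.resize(im[v0:v0+h,u0:u0+w],None,fx=s,fy=s,interpolation=cv2.INTER_CUBIC)
a=crop(210,190,66,60,6); b=crop(405,205,84,60,5); d=crop(340,130,66,70,5)
H=300
o=np.zeros((720,800,3),np.uint8)
o[:360,:396]=a; o[:350,400:730]=d; o[370:670,:420]=b
cv2.imwrite('pics/crops.png',o[:600] if 0 else cv2.resize(o,(666,600)))
# wood masks
hsv=cv2.cvtColor(im,cv2.COLOR_BGR2HSV); m=(hsv[...,1]>80)&(hsv[...,0]<25)&(hsv[...,2]>100)
for nm,(u0,v0,u1,v1) in dict(tower=(210,190,276,250),cross=(405,205,489,265)).items():
    mm=np.zeros_like(m); mm[v0:v1,u0:u1]=m[v0:v1,u0:u1]
    P=W[mm]; print(nm,len(P),np.nanpercentile(P[:,2],[5,25,50,75,95]).round(4))
    for lo,hi in ((.008,.02),(.02,.03),(.03,.045)):
        Q=P[(P[:,2]>lo)&(P[:,2]<hi)]
        if len(Q)>10:
            r=cv2.minAreaRect((Q[:,:2]*1000).astype(np.float32)); print(lo,len(Q),np.round(r[0],1),np.round(r[1],1),round(r[2],1))
# reader region
P=W[135:195,348:398].reshape(-1,3); 
for lo,hi in ((.045,.055),(.055,.07),(.07,.085),(.085,.097),(.097,.11)):
    Q=P[(P[:,2]>lo)&(P[:,2]<hi)]
    if len(Q)>5: print(lo,len(Q),[np.round(x,1).tolist() if not np.isscalar(x) else x for x in cv2.minAreaRect((Q[:,:2]*1000).astype(np.float32))])
```

```text
tower 1070 [0.0074 0.0181 0.0243 0.0329 0.0382]
0.008 240 [509.5 272.4] [115.7 119.5] 80.8
0.02 461 [507.3 274.5] [120.4 109.4] 79.9
0.03 303 [512.  247.6] [ 85.  116.6] 62.7
cross 829 [0.0103 0.015  0.0182 0.0265 0.0309]
0.008 450 [ 449.  -302.8] [ 39.6 199. ] 0.7
0.02 278 [ 452.3 -296.9] [171. 103.] 61.9
0.03 64 [ 460.3 -281.8] [114.3  19.9] 6.5
0.045 71 [[669.4, -96.3], [148.0, 125.9], 2.347309112548828]
0.055 80 [[666.7, -102.7], [141.4, 139.9], 2.4076220989227295]
0.07 190 [[662.4, -79.9], [121.0, 126.7], 81.47309875488281]
0.085 158 [[643.9, -89.3], [99.0, 73.5], 81.19530487060547]
0.097 373 [[654.8, -74.6], [148.6, 86.6], 63.02907180786133]
```

View pics/crops.png

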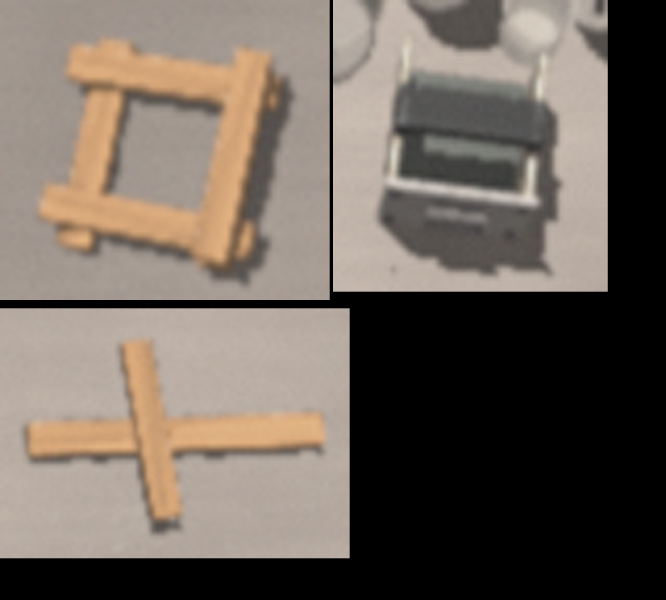

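The crops confirm three things. The short slat lies over the wooden long slat. The tower's lone top slat is its right one, from about (261,200) to (253,242), so the gap is on its left. The reader's front plate spans about (352,167) to (382,171). Next I go closer for wrist views.

apply_moves(commands=[{"offset": [0.3,0.3,0.05],"rot": [0,0,0],"claw": -1},{"offset": [0.5,0.6,0.1],"rot": [0,0,-0.1],"claw": -1},{"offset": [0.7,0.85,0.1],"rot": [0,0,-0.18],"claw": -1},{"offset": [0.9,1,0.1],"rot": [0,0,-0.18],"claw": -1},{"offset": [0.9,1,0.1],"rot": [0,0,-0.18],"claw": -1},{"offset": [0.9,1,0.1],"rot": [0,0,-0.18],"claw": -1}])

```text
t: 0.85
tool_pos: [0.4105, -0.4336, 0.251]
tcp_rot: [0.997, 0.081, -0.0, -0.0]
wrist_force: [-1.4, -0.3, 0.1]
gripper_width: 0.0855
finger_force: 0.0
```

apply_moves(commands=[{"offset": [0.05,0.25,0],"rot": [0,0,0],"claw": -1},{"offset": [0.1,0.5,0],"rot": [0,0,0],"claw": -1},{"offset": [0.1,0.65,0],"rot": [0,0,0],"claw": -1},{"offset": [0.1,0.65,0],"rot": [0,0,0],"claw": -1},{"offset": [0.1,0.65,0],"rot": [0,0,0],"claw": -1},{"offset": [0.1,0.65,0],"rot": [0,0,0],"claw": -1}])

```text
t: 1.6
tool_pos: [0.4287, -0.3067, 0.2512]
tcp_rot: [0.997, 0.078, -0.0, 0.0]
wrist_force: [-0.9, 0.1, -0.2]
gripper_width: 0.0853
finger_force: 0.0
```

```bash
cat > wood.py <<'E'
from h import *
def mask(c):
    hsv=cv2.cvtColor(c['pixels'],cv2.COLOR_RGB2HSV); return (hsv[...,1]>70)&(hsv[...,0]<25)&(hsv[...,2]>90)
def report(c,bands):
    W=cloud(c); m=mask(c)&np.isfinite(W[...,2]); print('mask',m.sum(),'z pct',np.percentile(W[m][:,2],[5,25,50,75,95]).round(4))
    for lo,hi in bands:
        b=(m&(W[...,2]>lo)&(W[...,2]<hi)).astype(np.uint8); b=cv2.morphologyEx(b,cv2.MORPH_OPEN,np.ones((3,3),np.uint8))
        n,l,s,_=cv2.connectedComponentsWithStats(b)
        for i in range(1,n):
            if s[i,4]>150:
                Q=W[l==i]; r=cv2.minAreaRect((Q[:,:2]*1000).astype(np.float32)); print(lo,s[i,:4],s[i,4],'z',np.median(Q[:,2]).round(4),np.round(r[0],1),np.round(r[1],1),round(r[2],1))
E
python3 - <<'E'
from wood import *
c=grab('wrist','w1'); print(np.round(c['world_from_camera'],3).tolist())
report(c,((.008,.021),(.023,.036)))
s=status.get_state(); print(s['t'],s['tool_pos'],s['tcp_rot'])
E
```

```text
[[0.155, -0.947, -0.28, 0.499], [-0.988, -0.149, -0.044, -0.296], [-0.0, 0.283, -0.959, 0.393], [0.0, 0.0, 0.0, 1.0]]
mask 9698 z pct [0.0138 0.0154 0.0272 0.0642 0.0655]
0.008 [223 110  67  29] 1364 z 0.0152 [ 456.2 -237.8] [22.  70.9] 1.3
0.008 [309 121 100  34] 2068 z 0.015 [ 458.1 -347.5] [ 22.3 109.1] 0.9
0.023 [288  68  23 117] 2240 z 0.0272 [ 459.6 -283.6] [119.7  20.1] 6.3
1.65 [ 0.42884042 -0.30638205  0.25111356] [ 9.96965248e-01  7.78474323e-02 -2.07395862e-04  1.66409823e-04]
```

View pics/w1.png

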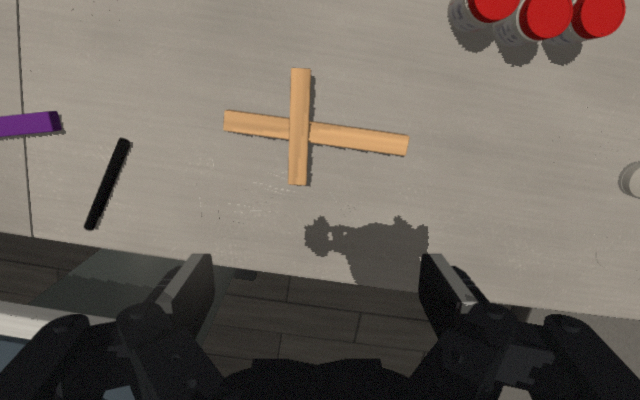

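The wrist view shows the short slat at (300,127), top at z 0.027, and the long slat from (224,121) to (408,145), top at z 0.015. Both agree with the top view. Now I grasp the short slat.

apply_moves(commands=[{"offset": [0.1,0.1,-0.25],"rot": [0,0,-0.043],"claw": -0.5},{"offset": [0.148,0.107,-0.5],"rot": [0,0,-0.043],"claw": -0.3},{"offset": [0.148,0.107,-0.75],"rot": [0,0,-0.043],"claw": -0.2},{"offset": [0.148,0.107,-0.95],"rot": [0,0,-0.043],"claw": -0.2},{"offset": [0.148,0.107,-0.95],"rot": [0,0,-0.043],"claw": -0.2},{"offset": [0.148,0.107,-0.95],"rot": [0,0,-0.043],"claw": -0.2},{"offset": [0.148,0.107,-0.95],"rot": [0,0,-0.043],"claw": -0.2}], grip_force=30)

```text
t: 2.52
tool_pos: [0.46, -0.2842, 0.0631]
tcp_rot: [0.998, 0.056, 0.001, 0.001]
wrist_force: [0.0, 0.6, -0.7]
gripper_width: 0.0515
finger_force: 0.0
```

Run:
```python
from wood import *
c=grab('wrist','w2'); report(c,((.008,.021),(.023,.036)))
```

```text
mask 17920 z pct [0.0072 0.0147 0.0154 0.0266 0.0278]
0.008 [176 192 121  49] 4643 z 0.0151 [ 455.9 -238.4] [22.8 70.9] 1.3
0.008 [333 206 183  53] 6556 z 0.0151 [ 457.8 -348.4] [ 22.7 109. ] 0.7
0.023 [296 116  39 143] 5218 z 0.0272 [ 480.3 -281.3] [78.  19.9] 6.5
```

View pics/w2.png

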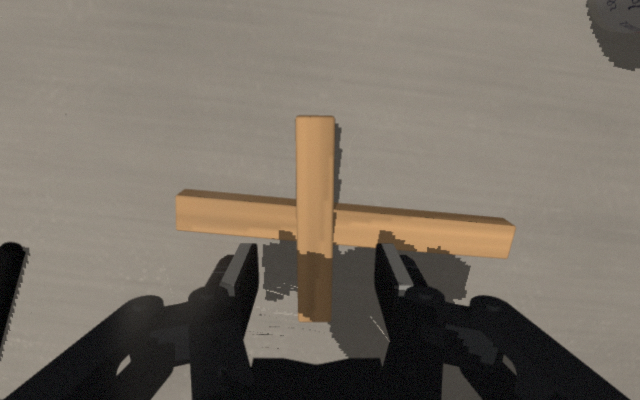

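The slat sits centred between the fingers (x 315 px), aligned with the tool. I go down and grip.

apply_moves(commands=[{"offset": [0,0,-0.12],"rot": [0,0,0],"claw": -0.2},{"offset": [0,0,-0.2],"rot": [0,0,0],"claw": -0.2},{"offset": [0,0,-0.21],"rot": [0,0,0],"claw": -0.2},{"offset": [0,0,-0.21],"rot": [0,0,0],"claw": -0.2},{"offset": [0,0,-0.21],"rot": [0,0,0],"claw": 0.3},{"offset": [0,0,-0.21],"rot": [0,0,0],"claw": 1},{"offset": [0,0,-0.21],"rot": [0,0,0],"claw": 1},{"offset": [0,0,-0.21],"rot": [0,0,0],"claw": 1},{"offset": [0,0,-0.21],"rot": [0,0,0],"claw": 1},{"offset": [0,0,-0.21],"rot": [0,0,0],"claw": 1}])

```text
t: 3.82
tool_pos: [0.4593, -0.2836, 0.0199]
tcp_rot: [0.998, 0.057, 0.0, 0.0]
wrist_force: [-0.2, 0.1, 6.6]
gripper_width: 0.0188
finger_force: 30.6
```

apply_moves(commands=[{"offset": [0,0,0.1],"rot": [0,0,0],"claw": 1},{"offset": [0,0,0.25],"rot": [0,0,0],"claw": 1},{"offset": [0,0,0.5],"rot": [0,0,0],"claw": 1},{"offset": [0,0.1,0.8],"rot": [0,0,0],"claw": 1},{"offset": [0.05,0.3,1],"rot": [0,0,-0.1],"claw": 1},{"offset": [0.1,0.55,1],"rot": [0,0,-0.2],"claw": 1},{"offset": [0.15,0.8,1],"rot": [0,0,-0.29],"claw": 1},{"offset": [0.15,1,1],"rot": [0,0,-0.29],"claw": 1},{"offset": [0.15,1,1],"rot": [0,0,-0.29],"claw": 1}])

```text
t: 4.95
tool_pos: [0.4891, -0.0798, 0.2194]
tcp_rot: [0.996, -0.092, -0.0, -0.001]
wrist_force: [-0.2, 0.3, 0.2]
gripper_width: 0.0192
finger_force: 29.9
```

apply_moves(commands=[{"offset": [0,0.25,0.1],"rot": [0,0,0],"claw": 1},{"offset": [0,0.5,0.2],"rot": [0,0,0],"claw": 1},{"offset": [0,0.75,0.2],"rot": [0,0,0],"claw": 1},{"offset": [0,1,0.2],"rot": [0,0,0],"claw": 1},{"offset": [0,1,0.2],"rot": [0,0,0],"claw": 1},{"offset": [0,1,0.2],"rot": [0,0,0],"claw": 1},{"offset": [0,1,0.2],"rot": [0,0,0],"claw": 1}])

```text
t: 5.82
tool_pos: [0.4892, 0.1147, 0.2593]
tcp_rot: [0.995, -0.096, -0.0, 0.0]
wrist_force: [-0.7, -0.4, -0.1]
gripper_width: 0.0192
finger_force: 29.9
```

Run:
```python
from wood import *
c=grab('wrist','w3'); report(c,((.006,.015),(.018,.028),(.031,.042),(.2,.35)))
c=grab('top','top1'); 
c=grab('side','side1'); 
s=status.get_state(); print(s['t'],s['tool_pos'],s['tcp_rot'],s['gripper_width'])
```

```text
mask 20198 z pct [0.0107 0.0232 0.2657 0.2666 0.2674]
0.006 [131 141  26  53] 953 z 0.0113 [515.6 311.5] [22.5 61. ] 81.2
0.018 [112 121  82  21] 1551 z 0.0234 [553.1 281.5] [90.6 20.4] 80.1
0.018 [125 194  76  19] 1312 z 0.0233 [472.9 296.8] [86.9 20.5] 77.8
0.018 [220 196  11  18] 179 z 0.0232 [457.9 226.3] [10.4 20.6] 79.7
0.031 [193 112  27 110] 2097 z 0.0353 [503.8 231.9] [ 20.8 119.3] 78.5
0.2 [291 120  52 245] 10791 z 0.2666 [493.1 113.6] [ 19.8 112.7] 78.8
5.975 [0.48919368 0.1154639  0.25934964] [ 9.95383335e-01 -9.59791673e-02  7.46698159e-05  9.69400932e-05] 0.019254916348365663
```

View pics/w3.png

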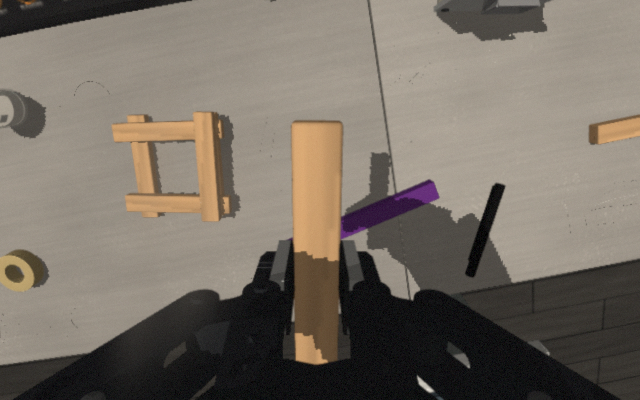

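The wrist view shows the tower's single top slat at (207,166) with its top at z 0.035. The empty place is on its left, over (143,165). The held slat is at x 317 px and nearly parallel. The target centre is (0.520, 0.310).

apply_moves(commands=[{"offset": [0.05,0.25,0],"rot": [0,0,-0.006],"claw": 1},{"offset": [0.1,0.5,0],"rot": [0,0,-0.006],"claw": 1},{"offset": [0.15,0.75,-0.1],"rot": [0,0,-0.006],"claw": 1},{"offset": [0.152,0.975,-0.3],"rot": [0,0,-0.006],"claw": 1},{"offset": [0.152,0.975,-0.5],"rot": [0,0,-0.006],"claw": 1},{"offset": [0.152,0.975,-0.7],"rot": [0,0,-0.006],"claw": 1},{"offset": [0.152,0.975,-0.85],"rot": [0,0,-0.006],"claw": 1},{"offset": [0.152,0.975,-0.95],"rot": [0,0,-0.006],"claw": 1},{"offset": [0.152,0.975,-0.95],"rot": [0,0,-0.006],"claw": 1},{"offset": [0.152,0.975,-0.95],"rot": [0,0,-0.006],"claw": 1},{"offset": [0.152,0.975,-0.95],"rot": [0,0,-0.006],"claw": 1}])

```text
t: 7.35
tool_pos: [0.5201, 0.3118, 0.0704]
tcp_rot: [0.995, -0.098, 0.001, -0.001]
wrist_force: [-0.3, 0.2, -0.2]
gripper_width: 0.019
finger_force: 29.9
```

Run:
```python
from wood import *
c=grab('wrist','w4'); report(c,((.006,.015),(.018,.028),(.031,.042),(.06,.1)))
s=status.get_state(); print(s['t'],s['tool_pos'],s['tcp_rot'],s['gripper_width'])
```

```text
mask 25724 z pct [0.0112 0.0236 0.0354 0.0775 0.0784]
0.006 [435 117  17  16] 249 z 0.0109 [558.4 230.3] [9.9 7.9] 81.2
0.006 [428 169  19  73] 966 z 0.011 [510.2 239. ] [ 8.3 46.4] 78.9
0.006 [ 47 356  25  10] 162 z 0.0103 [444.5 518.6] [21.5  3.6] 89.5
0.018 [343 133 111  39] 3879 z 0.0232 [549.9 260.5] [59.5 20.4] 80.4
0.018 [276 137  16  37] 564 z 0.0231 [560.3 321.8] [ 8.5 19.8] 77.4
0.018 [380 272  55  22] 852 z 0.0231 [468.7 265.6] [33.3 14.2] 76.9
0.031 [444 116  55 190] 6274 z 0.0351 [509.4 230.7] [ 20.6 108.8] 78.6
0.06 [291 120  52 244] 10617 z 0.0777 [524.2 310.4] [ 20. 112.] 78.6
7.4 [0.51997941 0.31181635 0.0703577 ] [ 9.95157397e-01 -9.82904464e-02  6.61879580e-04 -5.52910423e-04] 0.019134686173995868
```

View pics/w4.png

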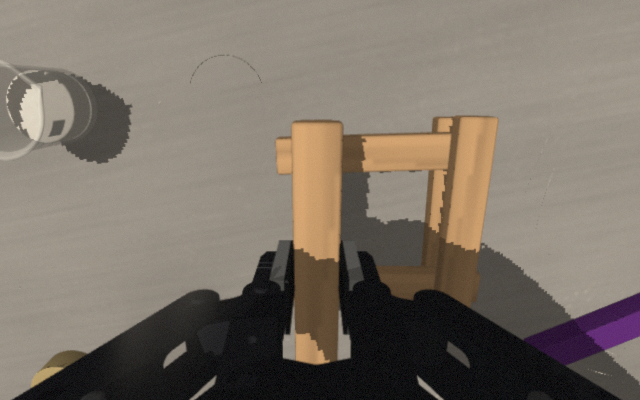

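The view shows the slat at (317,240), above its place and parallel to the top slat (470,200). The separation is 81 mm, so I shift 1 mm and lower it.

apply_moves(commands=[{"offset": [0,-0.005,-0.08],"rot": [0,0,0],"claw": 1},{"offset": [0,-0.005,-0.14],"rot": [0,0,0],"claw": 1},{"offset": [0,-0.005,-0.18],"rot": [0,0,0],"claw": 1},{"offset": [0,-0.005,-0.195],"rot": [0,0,0],"claw": 1},{"offset": [0,-0.005,-0.195],"rot": [0,0,0],"claw": 1},{"offset": [0,-0.005,-0.195],"rot": [0,0,0],"claw": 1},{"offset": [0,-0.005,-0.195],"rot": [0,0,0],"claw": 1}])

```text
t: 8.28
tool_pos: [0.5196, 0.3107, 0.0307]
tcp_rot: [0.995, -0.098, 0.0, -0.0]
wrist_force: [-0.2, 0.3, -0.3]
gripper_width: 0.0191
finger_force: 29.9
```

apply_moves(commands=[{"offset": [0,0,-0.006],"rot": [0,0,0],"claw": 1},{"offset": [0,0,-0.011],"rot": [0,0,0],"claw": 1},{"offset": [0,0,-0.011],"rot": [0,0,0],"claw": 1},{"offset": [0,0,-0.011],"rot": [0,0,0],"claw": 1}])

```text
t: 8.78
tool_pos: [0.5194, 0.3106, 0.0281]
tcp_rot: [0.995, -0.098, -0.0, 0.0]
wrist_force: [-1.0, -0.1, -0.0]
gripper_width: 0.0189
finger_force: 29.9
```

apply_moves(commands=[{"offset": [0,0,-0.003],"rot": [0,0,0],"claw": 1},{"offset": [0,0,-0.005],"rot": [0,0,0],"claw": 1},{"offset": [0,0,-0.005],"rot": [0,0,0],"claw": 1}])

```text
t: 9.15
tool_pos: [0.5195, 0.3106, 0.0279]
tcp_rot: [0.995, -0.098, 0.0, -0.0]
wrist_force: [-2.2, -0.7, 9.6]
gripper_width: 0.0188
finger_force: 31.0
```

apply_moves(commands=[{"offset": [0,0,0.003],"rot": [0,0,0],"claw": 1},{"offset": [0,0,0.003],"rot": [0,0,0],"claw": 0.45},{"offset": [0,0,0.003],"rot": [0,0,0],"claw": 0.3},{"offset": [0,0,0.003],"rot": [0,0,0],"claw": 0.1},{"offset": [0,0,0.003],"rot": [0,0,0],"claw": 0},{"offset": [0,0,0.003],"rot": [0,0,0],"claw": 0},{"offset": [0,0,0.06],"rot": [0,0,0],"claw": 0},{"offset": [0,0,0.2],"rot": [0,0,0],"claw": 0},{"offset": [0,0,0.45],"rot": [0,0,0],"claw": 0},{"offset": [0,0,0.7],"rot": [0,0,0],"claw": 0},{"offset": [-0.1,-0.2,0.9],"rot": [0,0,0],"claw": 0},{"offset": [-0.15,-0.4,1],"rot": [0,0,0],"claw": 0},{"offset": [-0.15,-0.5,1],"rot": [0,0,0],"claw": 0},{"offset": [-0.15,-0.5,1],"rot": [0,0,0],"claw": 0},{"offset": [-0.15,-0.5,1],"rot": [0,0,0],"claw": 0}])

```text
t: 11.02
tool_pos: [0.4893, 0.2118, 0.2265]
tcp_rot: [0.995, -0.098, -0.0, -0.0]
wrist_force: [0.3, -0.6, -1.0]
gripper_width: 0.0426
finger_force: 0.0
```

Run:
```python
from wood import *
c=grab('wrist','w5'); report(c,((.006,.015),(.018,.028),(.031,.042)))
s=status.get_state(); print(s['t'],s['tool_pos'],s['tcp_rot'],s['gripper_width'])
```

```text
mask 9993 z pct [0.0113 0.0227 0.0336 0.0353 0.0362]
0.018 [220 104  63  23] 1276 z 0.0234 [549.8 264. ] [59.8 20.2] 80.3
0.018 [186 106  11  22] 208 z 0.0234 [559.8 320.6] [10.5 20. ] 78.7
0.018 [225 186  59  21] 1133 z 0.0232 [469.6 281.1] [60.4 20.3] 77.6
0.018 [304 188  10  19] 169 z 0.0231 [457.8 226. ] [ 9.3 19.9] 78.6
0.031 [195  93  31 123] 2576 z 0.0353 [519.4 310.4] [ 20.8 119.5] 78.8
0.031 [282  93  22 123] 2549 z 0.0352 [503.8 231.8] [ 19.8 119. ] 78.3
11.075 [0.48924979 0.21202458 0.22634207] [ 9.95247847e-01 -9.73724106e-02 -5.74583434e-04 -7.91016828e-05] 0.042401528045077644
```

The slat is placed at (519.4, 310.4) mm, flat and parallel 80 mm from the top slat, and the tower is undisturbed. Next I look at the reader, with the tool turned so the camera faces it.

apply_moves(commands=[{"offset": [-0.05,-0.2,0.1],"rot": [0,0,0.15],"claw": -0.2},{"offset": [-0.1,-0.4,0.1],"rot": [0,0,0.32],"claw": -0.2},{"offset": [-0.1,-0.6,0.1],"rot": [0,0,0.49],"claw": -0.2},{"offset": [-0.15,-0.8,0.1],"rot": [0,0,0.66],"claw": -0.2},{"offset": [-0.2,-1,0.1],"rot": [0,0,0.83],"claw": -0.2},{"offset": [-0.2,-1,0.1],"rot": [0,0,1],"claw": -0.2}])

```text
t: 11.82
tool_pos: [0.449, 0.0084, 0.2465]
tcp_rot: [0.91, 0.414, -0.001, 0.0]
wrist_force: [0.5, 1.3, 0.9]
gripper_width: 0.0509
finger_force: 0.0
```

apply_moves(commands=[{"offset": [0,-0.1,0],"rot": [0,0,0.17],"claw": -0.2},{"offset": [0,-0.2,0],"rot": [0,0,0.34],"claw": -0.2},{"offset": [0,-0.3,0],"rot": [0,0,0.51],"claw": -0.2},{"offset": [0,-0.4,0],"rot": [0,0,0.68],"claw": -0.2},{"offset": [0,-0.5,0],"rot": [0,0,0.85],"claw": -0.2},{"offset": [0,-0.5,0],"rot": [0,0,1],"claw": -0.2}])

```text
t: 12.58
tool_pos: [0.4499, -0.09, 0.2464]
tcp_rot: [0.581, 0.814, -0.0, -0.001]
wrist_force: [-0.2, -0.4, -0.2]
gripper_width: 0.051
finger_force: 0.0
```

apply_moves(commands=[{"offset": [0,0,0],"rot": [0,0,0.17],"claw": -0.2},{"offset": [0,0,0],"rot": [0,0,0.34],"claw": -0.2},{"offset": [0,0,0],"rot": [0,0,0.51],"claw": -0.2},{"offset": [0,0,0],"rot": [0,0,0.68],"claw": -0.2},{"offset": [0,0,0],"rot": [0,0,0.85],"claw": -0.2},{"offset": [0,0,0],"rot": [0,0,1],"claw": -0.2},{"offset": [0,0,0],"rot": [0,0,1],"claw": -0.2},{"offset": [0,0,0],"rot": [0,0,1],"claw": -0.2},{"offset": [0,0,0],"rot": [0,0,1],"claw": -0.2}])

```text
t: 13.7
tool_pos: [0.4496, -0.0891, 0.247]
tcp_rot: [0.099, 0.995, 0.0, -0.0]
wrist_force: [-0.1, -0.4, 0.6]
gripper_width: 0.0516
finger_force: 0.0
```

Run:
```python
from wood import *
c=grab('wrist','w6'); print(np.round(c['world_from_camera'],3).tolist())
s=status.get_state(); print(s['t'],s['q'].round(2),s['tool_pos'],s['tcp_rot'],s['gripper_width'])
```

```text
[[0.197, 0.94, 0.279, 0.378], [0.98, -0.189, -0.055, -0.075], [0.001, 0.284, -0.959, 0.389], [0.0, 0.0, 0.0, 1.0]]
13.75 [ 0.53  0.27 -0.55  1.94  0.17  0.97  1.27] [ 0.44950517 -0.08925759  0.24702273] [ 9.88193649e-02  9.95105386e-01  2.36982654e-05 -6.07312661e-05] 0.05123384972253924
```

View pics/w6.png

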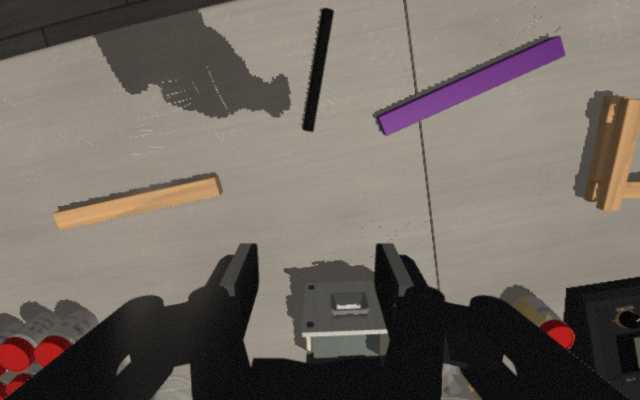

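The camera sees the reader's front plate (u 303–386, v 283–333), with the window lips at (350,302). The long slat lies at (138,202).

```bash
python3 - <<'E'
from wood import *
c=load('w6'); W=cloud(c)
report(c,((.01,.02),))
R=W[275:345,285:400].reshape(-1,3)
print([ (lo,len(R[(R[:,2]>lo)&(R[:,2]<lo+.01)])) for lo in np.arange(0,.11,.01)])
# face: plane fit ransac on z .02-.09
F=R[(R[:,2]>.01)&(R[:,2]<.09)&(R[:,0]>.5)&(R[:,0]<.75)]
best=0;rng=np.random.default_rng(0)
for _ in range(400):
    a=F[rng.choice(len(F),3,False)]; n=np.cross(a[1]-a[0],a[2]-a[0]); n/=np.linalg.norm(n)+1e-12
    if abs(n[2])>.3: continue
    m=abs((F-a[0])@n)<.0012
    if m.sum()>best: best=m.sum();M=m
Q=F[M]; q0=Q.mean(0); n=np.linalg.svd(Q-q0)[2][2]; n*=np.sign(n[0]); print('face',best,len(F),n.round(4),'yaw',np.degrees(np.arctan2(n[1],n[0])),q0)
ex=np.array([n[0],n[1],0]);ex/=np.linalg.norm(ex); ey=np.array([-ex[1],ex[0],0])
d=(R-q0)@ex; y=R@ey
m=M; yy=Q@ey; print('face y range',np.percentile(yy,[.5,1,99,99.5]).round(4),'z',Q[:,2].min(),Q[:,2].max())
L=R[(d<-.004)&(d>-.02)&(R[:,2]>.03)]; print('lips',len(L),'y',np.percentile(L@ey,[1,50,99]).round(4),'z',np.percentile(L[:,2],[1,50,99]).round(4),'d',((L-q0)@ex).min())
# top rim
T=R[(R[:,2]>.0925)&(R[:,2]<.097)&(abs(d-.0025)<.006)]; print('rim',len(T),(T@ey).min(),(T@ey).max(),T[:,2].mean(), (( T-q0)@ex).min(),((T-q0)@ex).max())
for nm,yc in (('lip',np.mean(np.percentile(L@ey,[1,99]))),('face',np.mean(np.percentile(yy,[.5,99.5])))):
    o=ex*(q0@ex)+ey*yc; print(nm,'origin',o.round(4))
E
python3 - <<'E'
import cv2
a=cv2.imread('pics/w6.png')[270:345,285:400]; cv2.imwrite('pics/w6c.png',cv2.resize(a,None,fx=6.5,fy=6.5,interpolation=cv2.INTER_CUBIC))
E
```

```text
mask 8451 z pct [0.0118 0.015  0.0241 0.0371 0.0652]
0.01 [597 123  16  51] 220 z 0.0117 [497.9 228.6] [ 8.9 56.2] 77.7
0.01 [ 53 177 168  53] 3234 z 0.015 [ 456.8 -302.2] [ 22.7 201. ] 1.2
[(np.float64(0.0), 1185), (np.float64(0.01), 515), (np.float64(0.02), 270), (np.float64(0.03), 200), (np.float64(0.04), 639), (np.float64(0.05), 331), (np.float64(0.06), 316), (np.float64(0.07), 714), (np.float64(0.08), 519), (np.float64(0.09), 603), (np.float64(0.1), 0)]
face 2253 3504 [ 0.989  -0.1478  0.0056] yaw -8.498743521349265 [ 0.60703948 -0.09520836  0.05462672]
face y range [-0.0432 -0.043   0.0394  0.0397] z 0.01002792150304449 0.08995173038688559
lips 567 y [-0.0129  0.0061  0.0249] z [0.0433 0.0561 0.077 ] d -0.012722943784019282
rim 469 -0.043712300437742976 0.04087573578940871 0.09426412298605165 -0.002033634923171496 0.005388776882176013
lip origin [ 0.6086 -0.0849  0.    ]
face origin [ 0.6074 -0.0926  0.    ]
```

View pics/w6c.png

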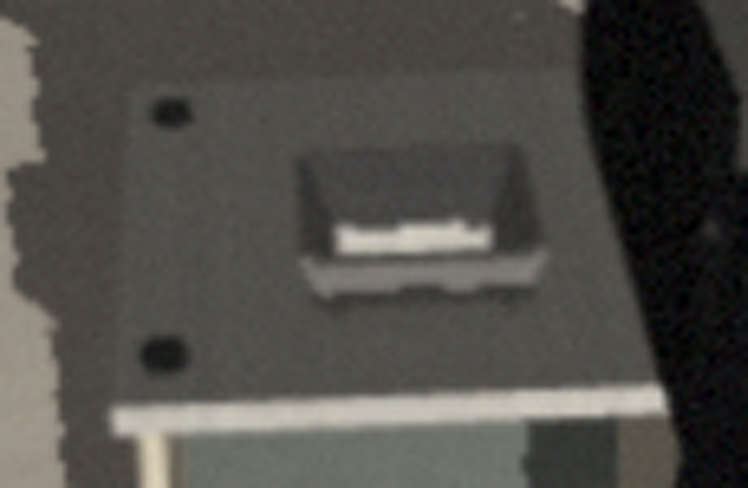

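The crop shows the mouth centred at about (350,302) in the full picture, matching the lip points: reader origin ≈ (0.6086, −0.0849), yaw −8.5°. Now for the long slat: centre (0.457, −0.302), axis 91.2°.

apply_moves(commands=[{"offset": [0,-0.2,0],"rot": [0,0,-0.17],"claw": -0.2},{"offset": [0,-0.4,0],"rot": [0,0,-0.34],"claw": -0.2},{"offset": [0,-0.6,0],"rot": [0,0,-0.51],"claw": -0.2},{"offset": [0,-0.8,0],"rot": [0,0,-0.68],"claw": -0.2},{"offset": [0,-1,0],"rot": [0,0,-0.85],"claw": -0.2},{"offset": [0,-1,0],"rot": [0,0,-1],"claw": -0.2}])

```text
t: 14.5
tool_pos: [0.4487, -0.2928, 0.2467]
tcp_rot: [0.587, 0.809, -0.001, 0.0]
wrist_force: [0.0, 1.8, -0.0]
gripper_width: 0.0519
finger_force: 0.0
```

apply_moves(commands=[{"offset": [0.0375,-0.065,-0.1],"rot": [0,0,-0.15],"claw": -0.2},{"offset": [0.0375,-0.065,-0.3],"rot": [0,0,-0.293],"claw": -0.2},{"offset": [0.0375,-0.065,-0.5],"rot": [0,0,-0.293],"claw": -0.2},{"offset": [0.0375,-0.065,-0.7],"rot": [0,0,-0.293],"claw": -0.2},{"offset": [0.0375,-0.065,-0.9],"rot": [0,0,-0.293],"claw": -0.2},{"offset": [0.0375,-0.065,-0.9],"rot": [0,0,-0.293],"claw": -0.2},{"offset": [0.0375,-0.065,-0.9],"rot": [0,0,-0.293],"claw": -0.2},{"offset": [0.0375,-0.065,-0.9],"rot": [0,0,-0.293],"claw": -0.2}])

```text
t: 15.5
tool_pos: [0.4579, -0.303, 0.0688]
tcp_rot: [0.7, 0.714, 0.0, 0.001]
wrist_force: [0.5, -0.3, 0.9]
gripper_width: 0.0512
finger_force: 0.0
```

Run:
```python
from wood import *
c=grab('wrist','w7'); report(c,((.008,.021),))
s=status.get_state(); print(s['t'],s['q'].round(2),s['tool_pos'],s['tcp_rot'],np.degrees(2*np.arctan2(s['tcp_rot'][1],s['tcp_rot'][0])))
```

```text
mask 11695 z pct [0.014  0.0147 0.0152 0.0156 0.0162]
0.008 [295  35  42 320] 11455 z 0.0152 [ 456.8 -302.8] [ 22.  200.4] 1.0
15.55 [ 0.59  0.59 -0.13  1.95  0.13  0.6   0.39] [ 0.45776213 -0.30297019  0.0687074 ] [7.00089050e-01 7.14054243e-01 2.88929336e-04 1.33323267e-03] 91.13159763906219
```

apply_moves(commands=[{"offset": [-0.004,0,-0.15],"rot": [0,0,0],"claw": -0.2},{"offset": [-0.004,0,-0.26],"rot": [0,0,0],"claw": -0.2},{"offset": [-0.004,0,-0.315],"rot": [0,0,0],"claw": -0.2},{"offset": [-0.004,0,-0.315],"rot": [0,0,0],"claw": -0.2},{"offset": [-0.004,0,-0.315],"rot": [0,0,0],"claw": 0.2},{"offset": [-0.004,0,-0.315],"rot": [0,0,0],"claw": 1},{"offset": [-0.004,0,-0.315],"rot": [0,0,0],"claw": 1},{"offset": [-0.004,0,-0.315],"rot": [0,0,0],"claw": 1},{"offset": [-0.004,0,-0.315],"rot": [0,0,0],"claw": 1}], grip_force=40)

```text
t: 16.68
tool_pos: [0.4567, -0.3027, 0.0051]
tcp_rot: [0.7, 0.714, 0.0, 0.001]
wrist_force: [-1.0, 1.3, 5.9]
gripper_width: 0.0206
finger_force: 39.4
```

apply_moves(commands=[{"offset": [0,0,0.1],"rot": [0,0,0],"claw": 1},{"offset": [0,0,0.3],"rot": [0,0,0],"claw": 1},{"offset": [0,0.1,0.55],"rot": [0,0,0.15],"claw": 1},{"offset": [0,0.25,0.7],"rot": [0,0,0.3],"claw": 1},{"offset": [0,0.4,0.7],"rot": [0,0,0.45],"claw": 1},{"offset": [0,0.6,0.7],"rot": [0,0,0.6],"claw": 1},{"offset": [0,0.8,0.7],"rot": [0,0,0.75],"claw": 1},{"offset": [0,1,0.7],"rot": [0,0,0.9],"claw": 1},{"offset": [0,1,0.7],"rot": [0,0,1],"claw": 1},{"offset": [0,1,0.7],"rot": [0,0,1],"claw": 1}])

```text
t: 17.92
tool_pos: [0.4561, -0.1023, 0.1445]
tcp_rot: [0.249, 0.968, -0.0, 0.0]
wrist_force: [-0.1, 0.3, -0.7]
gripper_width: 0.0208
finger_force: 39.4
```

apply_moves(commands=[{"offset": [0,0.1,0],"rot": [0,0,0.15],"claw": 1},{"offset": [0.03,0.19,0],"rot": [0,0,0.3],"claw": 1},{"offset": [0.08,0.19,-0.1],"rot": [0,0,0.34],"claw": 1},{"offset": [0.08,0.19,-0.25],"rot": [0,0,0.34],"claw": 1},{"offset": [0.08,0.19,-0.44],"rot": [0,0,0.34],"claw": 1},{"offset": [0.08,0.19,-0.44],"rot": [0,0,0.34],"claw": 1},{"offset": [0.08,0.19,-0.44],"rot": [0,0,0.34],"claw": 1},{"offset": [0.08,0.19,-0.44],"rot": [0,0,0.34],"claw": 1}])

```text
t: 18.92
tool_pos: [0.473, -0.0647, 0.0575]
tcp_rot: [0.074, 0.997, -0.0, 0.001]
wrist_force: [-0.7, -0.1, -1.5]
gripper_width: 0.0203
finger_force: 39.4
```

Run:
```python
from wood import *
c=grab('wrist','w8'); report(c,((.03,.1),))
s=status.get_state(); print(s['t'],s['q'].round(2),s['tool_pos'],s['tcp_rot'],np.degrees(2*np.arctan2(s['tcp_rot'][1],s['tcp_rot'][0])),s['wrist_force'],s['moment'])
grab('side','side8'); grab('top','top8')
```

```text
mask 19616 z pct [0.0664 0.0671 0.0676 0.068  0.0686]
0.03 [285   8  63 356] 19408 z 0.0676 [446.6 -61. ] [ 22.2 149.1] 81.5
18.975 [ 0.36  0.57 -0.46  2.13  0.49  0.54  0.95] [ 0.47293761 -0.06468237  0.05735123] [ 7.41623914e-02  9.97245540e-01 -1.38470714e-04  1.11932309e-03] 171.49380091680996 [-0.48675058  0.18267298 -0.22841887] [0.04864853 0.04502024 0.01338846]
```

View pics/w8.png

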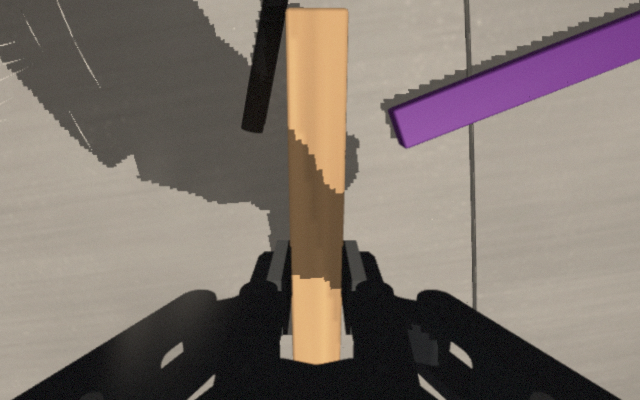

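The view shows the slat held straight between the fingers (x 317 px), its back end at (318,10). The fitted centreline is within 0.3 mm of the window's. I check pitch and lateral fit with the top camera too.

Run:
```python
from wood import *
ex=np.array([.989,-.1478,0]); ey=np.array([.1478,.989,0]); o=np.array([.6086,-.0849,0])
c=load('w8'); W=cloud(c); m=mask(c)&(W[...,2]>.05); Q=W[m]-o
A=np.c_[Q@ex,Q@ey,np.ones(len(Q))]; k=np.linalg.lstsq(A,Q[:,2],rcond=None)[0]; print('slopes deg',np.degrees(k[:2]))
for n in ('top8','side8'):
    c=load(n); W=cloud(c); f=np.isfinite(W[...,2])
    m=mask(c)&f; Q=W[m]-o; x=Q@ex;y=Q@ey; s=(abs(y)<.03)&(x>-.26)&(x<0)&(Q[:,2]>.04); print(n,'slat n',s.sum(), 'x',x[s].min() if s.any() else '',x[s].max() if s.any() else '')
    T=s&(Q[:,2]>.06) if s.shape==Q[:,2].shape else s
    for a in np.arange(-.25,0,.02):
        t=T&(x>=a)&(x<a+.02)
        if t.sum()>5: print(round(a,2),t.sum(),'y',np.percentile(y[t],[3,50,97]).round(4),'z',np.median(Q[t,2]).round(4))
    P=W[f]-o; x=P@ex;y=P@ey
    t=(abs(x-.0025)<.012)&(abs(y)<.07)&(P[:,2]>.088)&(P[:,2]<.1); print('rim',t.sum(),'y',np.percentile(y[t],[1,99]).round(4),'x',np.percentile(x[t],[2,50,98]).round(4),'z',np.median(P[t,2]).round(4)); 
    if t.sum()>20: print('rim yaw slope deg',np.degrees(np.polyfit(y[t],x[t],1)[0]))
```

```text
slopes deg [0.21541132 0.0285591 ]
top8 slat n 250 x -0.2365779929077941 -0.1540083917644485
-0.25 21 y [-0.0084 -0.0004  0.0107] z 0.0684
-0.23 61 y [-0.0099  0.0012  0.0103] z 0.0682
-0.21 63 y [-0.01   -0.0001  0.0104] z 0.0683
-0.19 63 y [-0.0099  0.001   0.0112] z 0.0688
-0.17 39 y [-0.009   0.0001  0.01  ] z 0.0677
rim 66 y [-0.0213  0.0504] x [0.001  0.0034 0.0072] z 0.0943
rim yaw slope deg -0.19625244378138387
side8 slat n 295 x -0.24039632316744866 -0.042090897981321
-0.25 13 y [-0.0011  0.0081  0.0151] z 0.0665
-0.23 28 y [-0.0059  0.0084  0.0139] z 0.0664
-0.21 28 y [-0.0071  0.0092  0.0153] z 0.0663
-0.19 25 y [-0.0068  0.0072  0.0142] z 0.0666
-0.17 24 y [-0.0003  0.0095  0.0141] z 0.0661
-0.13 24 y [-0.0073  0.009   0.0171] z 0.0657
-0.11 25 y [-0.0067  0.0071  0.0141] z 0.0658
-0.09 27 y [-0.0087  0.0067  0.0141] z 0.0667
-0.07 24 y [-0.0046  0.0088  0.014 ] z 0.0659
-0.05 9 y [-0.0042  0.0076  0.012 ] z 0.067
rim 33 y [-0.0473  0.0501] x [-0.0021 -0.0005  0.0033] z 0.0935
rim yaw slope deg 0.23268681352728207
```

All views agree within about 0.3 mm, so I insert slowly along the reader axis.

apply_moves(commands=[{"offset": [0.037,-0.0055,-0.002],"rot": [0,0,0],"claw": 1},{"offset": [0.074,-0.011,-0.002],"rot": [0,0,0],"claw": 1},{"offset": [0.111,-0.0166,-0.002],"rot": [0,0,0],"claw": 1},{"offset": [0.148,-0.022,-0.002],"rot": [0,0,0],"claw": 1},{"offset": [0.17,-0.0254,-0.002],"rot": [0,0,0],"claw": 1},{"offset": [0.19,-0.0284,-0.002],"rot": [0,0,0],"claw": 1},{"offset": [0.21,-0.0314,-0.002],"rot": [0,0,0],"claw": 1},{"offset": [0.2225,-0.0333,-0.002],"rot": [0,0,0],"claw": 1},{"offset": [0.2225,-0.0333,-0.002],"rot": [0,0,0],"claw": 1}])

```text
t: 20.2
tool_pos: [0.5167, -0.0711, 0.0557]
tcp_rot: [0.074, 0.997, 0.0, 0.0]
wrist_force: [-0.0, -0.6, 0.1]
gripper_width: 0.0209
finger_force: 39.4
```

apply_moves(commands=[{"offset": [0.02,-0.003,0.005],"rot": [0,0,0],"claw": 1},{"offset": [0.045,-0.0067,0.005],"rot": [0,0,0],"claw": 1},{"offset": [0.07,-0.0105,0.005],"rot": [0,0,0],"claw": 1},{"offset": [0.095,-0.0142,0.005],"rot": [0,0,0],"claw": 1},{"offset": [0.12,-0.018,0.005],"rot": [0,0,0],"claw": 1}])

```text
t: 20.82
tool_pos: [0.541, -0.0747, 0.0566]
tcp_rot: [0.074, 0.997, 0.0, -0.0]
wrist_force: [0.2, 0.6, -0.7]
gripper_width: 0.021
finger_force: 39.4
```

apply_moves(commands=[{"offset": [0.025,-0.0037,0],"rot": [0,0,0],"claw": 1},{"offset": [0.05,-0.0075,0],"rot": [0,0,0],"claw": 1},{"offset": [0.075,-0.0112,0],"rot": [0,0,0],"claw": 1},{"offset": [0.1,-0.015,0],"rot": [0,0,0],"claw": 1},{"offset": [0.117,-0.0175,0],"rot": [0,0,0],"claw": 1},{"offset": [0.117,-0.0175,0],"rot": [0,0,0],"claw": 1},{"offset": [0.117,-0.0175,0],"rot": [0,0,0],"claw": 1},{"offset": [0.117,-0.0175,0],"rot": [0,0,0],"claw": 1},{"offset": [0.117,-0.0175,0],"rot": [0,0,0],"claw": 1}])

```text
t: 21.95
tool_pos: [0.564, -0.0782, 0.0567]
tcp_rot: [0.074, 0.997, -0.0, -0.0]
wrist_force: [-0.8, 0.6, -0.6]
gripper_width: 0.0212
finger_force: 39.4
```

Run:
```python
from wood import *
ex=np.array([.989,-.1478,0]); ey=np.array([.1478,.989,0]); o=np.array([.6086,-.0849,0])
s=status.get_state(); print(s['t'],s['tool_pos'],s['wrist_force'],s['moment'],s['gripper_width'],s['finger_force'])
p=s['tool_pos']-o; print('centre x',p@ex,'lat',p@ey, 'yaw',np.degrees(2*np.arctan2(s['tcp_rot'][1],s['tcp_rot'][0])))
c=grab('wrist','w9'); report(c,((.03,.1),)); W=cloud(c); m=mask(c)&(W[...,2]>.05); Q=W[m]-o
A=np.c_[Q@ex,Q@ey,np.ones(len(Q))]; k=np.linalg.lstsq(A,Q[:,2],rcond=None)[0]; print('slopes deg',np.degrees(k[:2]),'z at 0',k[2],'back end x',np.percentile(Q@ex,[.5,99]),'lat',np.median(Q@ey))
c=grab('side','side9'); t=grab('top','top9')
a=cv2.resize(c['pixels'][150:220,255:345,::-1],None,fx=6,fy=6,interpolation=cv2.INTER_CUBIC)
cv2.imwrite('pics/s9c.png',a)
# tower & bystander check
report(t,((.031,.042),))
```

```text
21.95 [ 0.56395588 -0.07815863  0.05673093] [-0.76748066  0.57637813 -0.64615623] [ 0.02576696 -0.00719031 -0.0078701 ] 0.021211819131225787 39.43312704563141
centre x -0.04514940995281458 lat 6.88171696293571e-05 yaw 171.55548067102634
mask 19476 z pct [0.0655 0.0664 0.0668 0.0673 0.0679]
0.03 [285   8  63 342] 18813 z 0.0669 [537.8 -75.6] [ 25.6 150.2] 82.3
slopes deg [-0.00548643  0.10344104] z at 0 0.06684642002913777 back end x [-0.14555528 -0.00795993] lat -0.0003324955616081514
mask 5868 z pct [0.0157 0.0385 0.0671 0.2062 0.3135]
0.031 [249 200  15  42] 264 z 0.036 [505.7 231.8] [ 20.3 118.1] 78.6
0.031 [220 206  14  31] 216 z 0.0357 [505.4 313.4] [20.  87.9] 78.5
```

View pics/s9c.png

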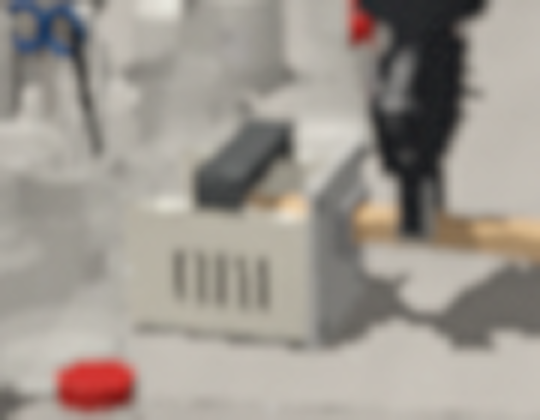

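The side crop shows the slat through the window, running under the read head at about (245,200). The gripper at (415,200) stands clear of the plate. The front end is 54.5 mm behind the face, lateral error is under 0.4 mm and contact force is about zero.

```bash
python3 -c "
from plant import robot
print(robot.close_job())"
```

```text
the job is handed in; nothing more can be done
None
```

The job is handed in at about 22 s: the short slat lies flat in its place on the tower, and the long slat is held straight through the window with its front end about 55 mm in, under the read head, with almost no contact force (the judging result was not shown).

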